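# Chock the washed clay roller on the draining board

### The job

The washed clay roller must dry on the sloping draining board without rolling off. Lay the square kiln prop flat across the slope in the lower half of the board, near the middle of its width, as a stop; then lay the roller across the slope above it so that it rests against the prop, with both wholly on the board. Set the roller down rather than dropping it or letting it run free, let go of both, and leave the bowl, the pierced pot and the palette knife where they are.

Things in the scene. Friction and masses are not known exactly. Their poses are not given: they have to be found in the camera images.
- drainer: Fixed brown wooden draining board on low feet, four dark grooves down its slope; 260 mm along x, 300 mm along y. Frame level, z up; origin on the table under its middle. Its flat top is 35 mm above the table at the middle and rises 5 degrees (0.0875 mm per mm) towards +x: the low side, without a rim, is -x, roughly towards the robot. y runs level across the slope.
- bat: Fixed grey cement slab, 280 x 260 mm and 12 mm thick, flat and level, on the table; the prop and the roller lie on it at the start. Origin at the centre of its underside. It and the draining board lie to the left and right of the robot's forward direction, either way round.
- roller_center (a point): Centre of the clay roller: a plain pale wooden cylinder, 45 mm in diameter and 200 mm long, about 0.2 kg, lying on its side and free to roll. Its own x axis is the cylinder's axis; y and z turn with it as it rolls.
- prop_center (a point): Centre of the kiln prop: a square bar of off-white fired ceramic, 38 x 38 x 100 mm, about 0.3 kg, lying flat. Its own x axis runs along the 100 mm length.
- bowl: Bystander: loose terracotta bowl, 120 mm across, 60 mm high, origin at the centre of its underside.
- lantern: Bystander: loose small pierced terracotta pot, 72 mm across, 66 mm high, origin at the centre of its underside.
- knife: Bystander: loose palette knife with a wooden handle, about 200 mm long along its own x, lying on the table; origin under its middle.

How it is judged:
By the outcome, as a careful person would: the job done as asked, in the order asked, and still so for the second after the job is handed in, with the robot touching nothing.
It also fails if it takes over 72 s, if anything falls off the work surface, if the arm or the gripper's body presses on something with over 40 N, if the wrist force passes 120 N, or if a joint passes its speed limit or range.

### The arm

A 7-joint arm with a two-finger parallel gripper is mounted at the origin on the work surface. World frame = base frame: x ahead of the robot, y to its left, z up, the work surface at z = 0. Lengths are in m, angles in rad, forces in N, time in s.
With the tool pointing down it reaches from about 0.425 to 0.925 m from the base axis. Payload 6.8 kg.
Tool frame: the origin (TCP) lies between the finger pads; the fingertips stand arm.nose_length ahead of it and the grasp point (between the pads) lies 8 mm behind it (arm.nose_length is the distance from the TCP to the fingertips, in m); z points along the fingers, y is the line along which they close (so a half turn about z gives the same grasp; the last joint's range is limited). The gripper opens to 88 mm and grips with 3 to 60 N. Pads are 20 mm wide; open, the fingers measure 115 mm over their backs; the gripper's body (75 mm by 178 mm) begins 61 mm behind the grasp point.
Start: joints at [-1.304, 0.477, 0.022, 1.555, -0.011, 1.109, -0.083], TCP at [0.247, 0.628, 0.234] pointing down, gripper open.
Joint ranges: [-2.96, 2.96], [-0.34, 2.1], [-1.41, 1.46], [0.24, 2.44], [-1.37, 4.51], [0.17, 1.92], [-2.96, 2.96]. Speed limits (rad/s): [2.39, 2.39, 3.14, 3.14, 3.14, 3.14, 3.14].

### API

Orientations are given as a rotation vector (axis times angle).
In Python, from bench import readout, viewer, arm gives the robot as it stands.
- The arm moves only by the tool step_arm, never from a script. Its argument "steps" is a list of rows, each a list of 7 numbers: the closure, from -1 (fully open) to 1 (shut), then the shift along the tool's x, y, z in m, then the turn, a rotation vector about the tool's x, y, z in degrees. A call has 1 to 5 rows; each row is the pose to reach, as a shift and turn from the pose commanded when the call began, along the tool's axes at that moment; what a row does not reach only later rows make up. A row lasts 1/12 s, in which the tool goes at most 41.7 mm and 7.16 degrees, less where a joint would pass 70% of its speed; a pose out of reach is approached as far as the arm can. A call with a gripper value outside its range is refused whole. The fingers move at their own pace and stop on an object; the grip force is fixed at half the most. Time passes only in rows, so rows that repeat a pose let the fingers close. It gives the time, the measured TCP pose, the force, the opening and the grip force at its end, in the units of the state.
- readout.read_state(): the state, without advancing time (a new reading comes with each control period).
- viewer.get_image(name): name is "side" or "top"; returns a dict with "image" (420x560x3 uint8, blue, green, red), "camera_matrix" (3x3 intrinsics, pixels), "origin" and "orientation" of the camera in the world. Camera axes: x right, y up, looking along -z (the intrinsics and any distortion apply to the point x, -y, -z); pixel columns grow to the right and rows downward; lengths in m; the calibration is good to about 2 mm. A picture is of the moment at which its call begins. There is no depth.
- arm.close_job(): hands the job in; it is judged then, once.
The state is a dict: "time_s": time; "joint_positions": joint angles; "joint_vel": joint speeds; "tau": joint torques, N m; "eef_pos": TCP position; "tool_rot": TCP orientation; "contact_force": force on the tool from outside, world axes, zero at the start; "ft_torque": the same for the moment, N m; "opening": finger opening in m; "finger_force": force on a finger pad.
Only numpy, scipy, OpenCV 4.12 (cv2) and the standard library are available. Lean on these libraries where they do the work, as an engineer would, in place of code of your own. Each camera call takes 0.05 s, during which the arm holds its last target. There are 200 camera calls.

## Working session

There is one attempt and no reset: what is moved stays moved. The work goes in short steps, Python scripts to look and compute and a tool call to move; the robot and the scene stay as the last step left them, time stands still between calls to the robot, and variables do not carry over. Pictures are saved under pics/ and viewed, at most 10 in all, crops included, and the job is handed in when it is done.

Besides the shell and the picture viewer there is one more tool, called after ">>>" as name(argument=value, ...) on one line, values as JSON. step_arm: Moves the arm, as the interface text tells. Its arguments: {"type":"object","properties":{"steps":{"type":"array","items":{"type":"array","items":{"type":"number"}}}},"required":["steps"]}

```bash
mkdir -p pics; cat > h.py <<'E'
import numpy as np, cv2
from scipy.spatial.transform import Rotation as R
from bench import readout, viewer, arm
def grab(n,f=None):
    d=viewer.get_image(n); im=np.asarray(d["image"])
    if f: cv2.imwrite("pics/"+f,im)
    return d
def rot(o):
    o=np.asarray(o,float)
    return o if o.shape==(3,3) else (R.from_rotvec(o).as_matrix() if o.size==3 else R.from_quat(o).as_matrix())
def ray(d,uv):
    K=np.array(d["camera_matrix"]); p=np.linalg.solve(K,[uv[0],uv[1],1.])
    v=rot(d["orientation"])@np.array([p[0],-p[1],-p[2]]); return np.array(d["origin"]),v
def onz(d,uv,z):
    o,v=ray(d,uv); return o+v*(z-o[2])/v[2]
def proj(d,X):
    c=rot(d["orientation"]).T@(np.array(X)-d["origin"]); K=np.array(d["camera_matrix"]); q=K@np.array([c[0],-c[1],-c[2]]); return q[:2]/q[2]
E
python3 - <<'E'
from h import *
for n in("top","side"):
    d=grab(n,n+"0.png"); print(n,{k:v for k,v in d.items() if k!="image"})
print(readout.read_state(), arm.nose_length)
a=[cv2.imread(f"pics/{n}0.png") for n in("top","side")]
E
```

```text
top {'camera_matrix': array([[523.99756043,   0.        , 273.97602687],
       [  0.        , 523.99756043, 208.09626675],
       [  0.        ,   0.        ,   1.        ]]), 'origin': array([ 0.35061956, -0.01706275,  1.6630933 ]), 'orientation': array([ 0.12317759, -0.12817374, -1.55412927])}
side {'camera_matrix': array([[543.32786349,   0.        , 277.2515841 ],
       [  0.        , 543.32786349, 205.22311307],
       [  0.        ,   0.        ,   1.        ]]), 'origin': array([-0.12123415, -1.34558739,  1.19849725]), 'orientation': array([ 0.89692818, -0.22956103, -0.47020667])}
{'time_s': 0.1, 'joint_positions': array([-1.30406399,  0.47772751,  0.02236957,  1.55634874, -0.01150242,
        1.10929392, -0.08307923]), 'joint_vel': array([-3.88999599e-04, -9.97430985e-04,  3.11098829e-04, -1.08667191e-03,
        6.58936189e-05, -3.28825223e-04, -1.63338977e-03]), 'tau': array([ 3.73837946e-03, -5.84092391e+01,  1.53970432e+00, -2.73315400e+01,
       -5.42079541e-02,  1.31010613e-02,  5.05604680e-05]), 'eef_pos': array([0.24696044, 0.62763379, 0.23277433]), 'tool_rot': array([-5.85286612e-01, -3.08640849e+00,  2.57484751e-03]), 'contact_force': array([ 0.02023219,  0.64374326, -0.06518501]), 'ft_torque': array([-0.00685051, -0.00639605, -0.02867138]), 'finger_force': 0.0, 'opening': 0.08778818824624404} 0.011
```

View pics/top0.png

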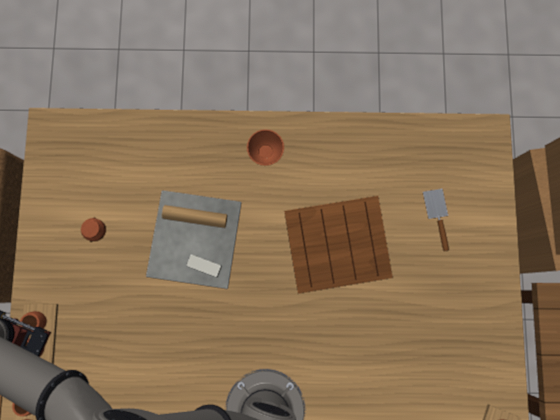

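View pics/side0.png

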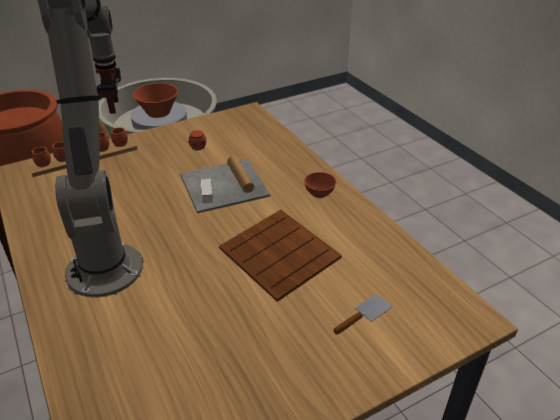

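The top view shows the bat on the left (193,240) with the roller at (194,216) and the prop at (204,266). The board is on the right (338,245), the bowl at (266,148), the pot at (93,230) and the knife at (440,220). The side view agrees. Next I'll measure by mask.

```bash
cat >> h.py <<'E'
def rect(d,mask,roi):
    x0,y0,x1,y1=roi; m=np.zeros(mask.shape,np.uint8); m[y0:y1,x0:x1]=mask[y0:y1,x0:x1]
    m=cv2.morphologyEx(m,cv2.MORPH_OPEN,np.ones((2,2),np.uint8))
    c=max(cv2.findContours(m,0,1)[0],key=cv2.contourArea); return c,cv2.boxPoints(cv2.minAreaRect(c))
def axis(c3):
    c3=np.array(c3); e=[c3[1]-c3[0],c3[2]-c3[1]]; l=[np.linalg.norm(x) for x in e]; i=int(np.argmax(l))
    return c3.mean(0).round(4), np.round(l,4), round(float(np.degrees(np.arctan2(e[i][1],e[i][0]))%180),1)
E
python3 - <<'E'
from h import *
d=grab("top"); im=np.asarray(d["image"]); hsv=cv2.cvtColor(im,cv2.COLOR_BGR2HSV)
for p in[(204,266),(190,215),(180,250),(338,245),(300,180)]: print(p,hsv[p[1],p[0]])
S,V=hsv[...,1].astype(int),hsv[...,2].astype(int)
prop=((S<60)&(V>135)).astype(np.uint8)*255
rol=((S>70)&(V>70)).astype(np.uint8)*255
c,b=rect(d,prop,(180,245,230,285)); print("prop",b.tolist(),axis([onz(d,p,.050) for p in b]))
c,b=rect(d,rol,(158,202,232,230)); print("roller",b.tolist(),axis([onz(d,p,.0345) for p in b]))
brd=((V<115)&(S>110)).astype(np.uint8)*255
m=cv2.morphologyEx(brd,cv2.MORPH_CLOSE,np.ones((5,5),np.uint8))
c,b=rect(d,m,(275,185,405,305))
a=cv2.approxPolyDP(c,8,True)[:,0]; print("board",a.tolist())
for p in a: print(onz(d,p,.035+(.0114 if p[1]<245 else -.0114)).round(4))
E
```

```text
(204, 266) [ 25  17 185]
(190, 215) [ 17 111 156]
(180, 250) [ 30   8 133]
(338, 245) [ 13 157 104]
(300, 180) [ 17 112 160]
prop [[186.3972625732422, 266.27398681640625], [191.0410919189453, 253.89044189453125], [221.7260284423828, 265.39727783203125], [217.0821990966797, 277.78082275390625]] (array([0.4296, 0.1913, 0.05  ]), array([0.0401, 0.1011]), 70.4)
roller [[161.85000610351562, 218.61888122558594], [163.84930419921875, 205.3734893798828], [227.65960693359375, 215.00523376464844], [225.66030883789062, 228.25062561035156]] (array([0.5831, 0.2278, 0.0345]), array([0.0424, 0.2036]), 82.1)
board [[378, 198], [336, 204], [343, 214], [330, 217], [323, 207], [286, 212], [299, 293], [393, 278]]
[ 0.6486 -0.3465  0.0464]
[ 0.6277 -0.2146  0.0464]
[ 0.5963 -0.2362  0.0464]
[ 0.5863 -0.1956  0.0464]
[ 0.6176 -0.1738  0.0464]
[ 0.6003 -0.0582  0.0464]
[ 0.3512 -0.1013  0.0236]
[ 0.4008 -0.393   0.0236]
```

```bash
cat > go.py <<'E'
# go.py x y z yaw_of_tool_y(deg) tilt(deg, 5 = square to the board): prints shift and turn in the tool frame
import sys; from h import *
a=[float(v) for v in sys.argv[1:]]
s=readout.read_state(); Rc=rot(s["tool_rot"]); p=np.array(s["eef_pos"])
ty=np.radians(a[3]); y=np.array([np.cos(ty),np.sin(ty),0]); z=np.array([0,0,-1.]); T=np.c_[np.cross(y,z),y,z]
if len(a)>4: T=R.from_rotvec(np.radians(-a[4])*np.array([-.167,.986,0])).as_matrix()@T
print("shift",(Rc.T@(np.array(a[:3])-p)).round(4),"turn",np.degrees(R.from_matrix(Rc.T@T).as_rotvec()).round(2), "pos",p.round(4),"t",s["time_s"])
E
python3 go.py .4296 .1913 .14 -19.6
```

```text
shift [-0.3297 -0.3392  0.0934] turn [-6.000e-02  6.000e-02  8.813e+01] pos [0.247  0.6278 0.2329] t 0.15
```

>>> step_arm(steps=[[-1, -0.03, -0.03, 0, 0, 0, 7], [-1, -0.055, -0.055, 0.01, 0, 0, 14], [-1, -0.08, -0.08, 0.01, 0, 0, 21], [-1, -0.105, -0.11, 0.02, 0, 0, 28], [-1, -0.13, -0.135, 0.02, 0, 0, 35]])

```text
time_s: 0.57
eef_pos: [0.3184, 0.4518, 0.212]
tool_rot: [-1.495, -2.763, 0.005]
contact_force: [0.4, -0.8, 0.3]
opening: 0.0875
finger_force: 0.0
```

```bash
python3 go.py .4296 .1913 .14 -19.6
```

```text
shift [-0.2788 -0.0493  0.0725] turn [-0.1   0.14 52.77] pos [0.3184 0.4518 0.212 ] t 0.5667
```

>>> step_arm(steps=[[-1, -0.035, -0.005, 0.0, 0, 0, 7], [-1, -0.07, -0.012, 0.0, 0, 0, 14], [-1, -0.105, -0.018, 0.01, 0, 0, 21], [-1, -0.14, -0.025, 0.02, 0, 0, 28], [-1, -0.175, -0.03, 0.03, 0, 0, 35]])

```text
time_s: 0.98
eef_pos: [0.3904, 0.2907, 0.1834]
tool_rot: [-2.256, -2.186, -0.001]
contact_force: [0.4, -0.4, 0.1]
opening: 0.0878
finger_force: 0.0
```

```bash
python3 go.py .4296 .1913 .14 -19.6
```

```text
shift [-0.0982  0.0423  0.0434] turn [-1.000e-02 -3.000e-02  1.779e+01] pos [0.3904 0.2907 0.1834] t 0.9833
```

>>> step_arm(steps=[[-1, -0.033, 0.014, 0.014, 0, 0, 6], [-1, -0.065, 0.028, 0.028, 0, 0, 12], [-1, -0.098, 0.042, 0.043, 0, 0, 17.8], [-1, -0.098, 0.042, 0.043, 0, 0, 17.8], [-1, -0.098, 0.042, 0.043, 0, 0, 17.8]])

```text
time_s: 1.4
eef_pos: [0.4297, 0.1911, 0.14]
tool_rot: [2.565, 1.813, -0.003]
contact_force: [-0.6, -0.6, 0.4]
opening: 0.0878
finger_force: 0.0
```

```bash
python3 go.py .4296 .1913 .029 -19.6; python3 - <<'E'
from h import *
d=grab("top","t1.png"); im=np.asarray(d["image"])
e=grab("side"); f=np.asarray(e["image"])
def crop(i,u,r=60): u=[int(x) for x in u]; return cv2.resize(i[max(0,u[1]-r):u[1]+r,max(0,u[0]-r):u[0]+r],(400,400))
cv2.imwrite("pics/c1.png",np.hstack([crop(im,proj(d,[.43,.19,.05])),crop(f,proj(e,[.43,.19,.05]))]))
E
```

```text
shift [ 4.00e-04 -1.00e-04  1.11e-01] turn [-0.04  0.12  0.09] pos [0.4297 0.1911 0.14  ] t 1.4
```

View pics/c1.png

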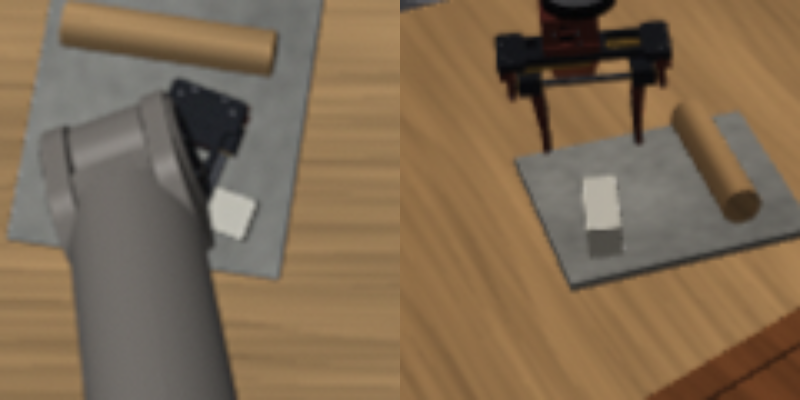

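The crops show the open fingers in line over the prop, the body clear of the roller, and the prop axis matching. Now the descent.

>>> step_arm(steps=[[-1, 0, 0, 0.035, 0, 0, 0], [-1, 0, 0, 0.07, 0, 0, 0], [-1, 0, 0, 0.09, 0, 0, 0], [-1, 0, 0, 0.105, 0, 0, 0], [-1, 0, 0, 0.11, 0, 0, 0]])

```text
time_s: 1.92
eef_pos: [0.4283, 0.1948, 0.0289]
tool_rot: [-2.558, -1.823, 0.004]
contact_force: [0.4, 0.6, 0.6]
opening: 0.0876
finger_force: 0.0
```

>>> step_arm(steps=[[1, 0, 0, 0, 0, 0, 0], [1, 0, 0, 0, 0, 0, 0], [1, 0, 0, 0, 0, 0, 0], [1, 0, 0, 0, 0, 0, 0], [1, 0, 0, 0, 0, 0, 0]])

```text
time_s: 2.33
eef_pos: [0.4303, 0.194, 0.0315]
tool_rot: [-2.562, -1.818, -0.003]
contact_force: [-0.2, -0.1, 0.0]
opening: 0.0582
finger_force: 0.0
```

>>> step_arm(steps=[[1, 0, 0, 0, 0, 0, 0], [1, 0, 0, 0, 0, 0, 0], [1, 0, 0, 0, 0, 0, 0], [1, 0, 0, 0, 0, 0, 0], [1, 0, 0, 0, 0, 0, 0]])

```text
time_s: 2.75
eef_pos: [0.4303, 0.1935, 0.031]
tool_rot: [2.562, 1.818, 0.001]
contact_force: [1.0, -0.2, 3.1]
opening: 0.0377
finger_force: 30.0
```

>>> step_arm(steps=[[1, 0, 0, -0.02, 0, 0, 0], [1, 0, 0, -0.05, 0, 0, 0], [1, 0, 0, -0.08, 0, 0, 0], [1, 0, 0, -0.11, 0, 0, 0], [1, 0, 0, -0.11, 0, 0, 0]])

```text
time_s: 3.17
eef_pos: [0.432, 0.1945, 0.1447]
tool_rot: [-2.562, -1.817, -0.011]
contact_force: [-0.2, 0.8, -3.3]
opening: 0.0379
finger_force: 30.0
```

```bash
python3 go.py .4483 -.249 .14 9.6 5;python3 go.py .465 -.03 .15 -5 0
```

```text
shift [-0.4132  0.162   0.0029] turn [ -4.61   0.99 -28.9 ] pos [0.432  0.1945 0.1447] t 3.1667
shift [-0.2009  0.1054 -0.0061] turn [  0.24  -0.3  -14.3 ] pos [0.432  0.1945 0.1447] t 3.1667
```

>>> step_arm(steps=[[1, -0.035, 0.017, -0.003, 0, 0, -3], [1, -0.068, 0.035, -0.005, 0, 0, -6], [1, -0.1, 0.053, -0.005, 0, 0, -8.5], [1, -0.133, 0.07, -0.006, 0, 0, -11], [1, -0.167, 0.088, -0.006, 0, 0, -14]])

```text
time_s: 3.58
eef_pos: [0.4565, 0.0054, 0.1456]
tool_rot: [-2.317, -2.12, 0.002]
contact_force: [1.4, 0.5, -3.2]
opening: 0.0379
finger_force: 30.0
```

```bash
python3 go.py .4483 -.249 .14 9.6 5
```

```text
shift [-0.2541  0.0144  0.0056] turn [ -5.09   0.64 -14.68] pos [0.4565 0.0054 0.1456] t 3.5833
```

>>> step_arm(steps=[[1, -0.035, 0.002, 0, -1, 0, -3], [1, -0.07, 0.004, 0, -2, 0, -6], [1, -0.105, 0.006, 0, -3, 0, -9], [1, -0.14, 0.008, 0, -4, 0.5, -12], [1, -0.175, 0.01, 0.003, -5.1, 0.6, -14.6]])

```text
time_s: 4.0
eef_pos: [0.4505, -0.1697, 0.1427]
tool_rot: [1.991, 2.352, 0.104]
contact_force: [2.0, -0.5, -3.0]
opening: 0.0377
finger_force: 30.0
```

```bash
python3 go.py .4483 -.249 .11 9.6 5
```

```text
shift [-0.0778 -0.0181  0.0312] turn [ 0.1   0.04 -0.09] pos [ 0.4505 -0.1697  0.1427] t 4.0
```

>>> step_arm(steps=[[1, -0.03, -0.007, 0.01, 0, 0, 0], [1, -0.06, -0.014, 0.02, 0, 0, 0], [1, -0.078, -0.018, 0.031, 0, 0, 0], [1, -0.078, -0.018, 0.031, 0, 0, 0], [1, -0.078, -0.018, 0.031, 0, 0, 0]])

```text
time_s: 4.42
eef_pos: [0.4474, -0.2483, 0.1093]
tool_rot: [2.0, 2.349, 0.101]
contact_force: [-0.9, -0.1, -3.8]
opening: 0.0379
finger_force: 30.0
```

```bash
python3 go.py .4483 -.249 .054 9.6 5; python3 - <<'E'
from h import *
d=grab("top"); im=np.asarray(d["image"]); e=grab("side"); f=np.asarray(e["image"])
def crop(i,u,r=60): u=[int(x) for x in u]; return cv2.resize(i[max(0,u[1]-r):u[1]+r,max(0,u[0]-r):u[0]+r],(400,400))
cv2.imwrite("pics/c2.png",np.hstack([crop(im,proj(d,[.47,-.225,.05]),80),crop(f,proj(e,[.45,-.24,.1]))]))
E
```

```text
shift [-0.0009 -0.0039  0.0552] turn [-0.1  -0.01 -0.43] pos [ 0.4474 -0.2483  0.1093] t 4.4167
```

View pics/c2.png

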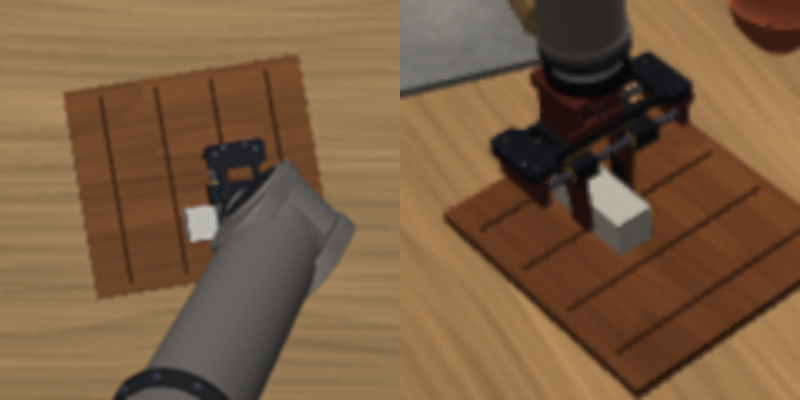

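The prop is held square over the lower half of the board, so I'll lower it.

>>> step_arm(steps=[[1, -0.001, -0.002, 0.02, 0, 0, -0.4], [1, -0.001, -0.004, 0.035, 0, 0, -0.4], [1, -0.001, -0.004, 0.045, 0, 0, -0.4], [1, -0.001, -0.004, 0.052, 0, 0, -0.4], [1, -0.001, -0.004, 0.055, 0, 0, -0.4]])

```text
time_s: 4.93
eef_pos: [0.4504, -0.2477, 0.0554]
tool_rot: [1.985, 2.358, 0.104]
contact_force: [-0.4, -1.1, -3.1]
opening: 0.0381
finger_force: 30.0
```

>>> step_arm(steps=[[1, 0, 0, 0.001, 0, 0, 0], [1, 0, 0, 0.002, 0, 0, 0], [1, 0, 0, 0.003, 0, 0, 0], [1, 0, 0, 0.003, 0, 0, 0]])

```text
time_s: 5.27
eef_pos: [0.4509, -0.2488, 0.0535]
tool_rot: [1.985, 2.355, 0.104]
contact_force: [-0.3, 0.4, -3.1]
opening: 0.0377
finger_force: 30.0
```

>>> step_arm(steps=[[1, 0, 0, 0.001, 0, 0, 0], [1, 0, 0, 0.002, 0, 0, 0], [1, 0, 0, 0.003, 0, 0, 0], [1, 0, 0, 0.003, 0, 0, 0]])

```text
time_s: 5.6
eef_pos: [0.4508, -0.2487, 0.05]
tool_rot: [1.986, 2.356, 0.104]
contact_force: [0.1, 0.0, -3.5]
opening: 0.0375
finger_force: 30.0
```

>>> step_arm(steps=[[1, 0, 0, 0.001, 0, 0, 0], [1, 0, 0, 0.0015, 0, 0, 0], [1, 0, 0, 0.002, 0, 0, 0], [1, 0, 0, 0.002, 0, 0, 0]])

```text
time_s: 5.93
eef_pos: [0.4511, -0.2488, 0.0489]
tool_rot: [1.986, 2.355, 0.105]
contact_force: [-3.2, 1.1, 9.5]
opening: 0.0381
finger_force: 30.0
```

Contact, with the force now pushing up. I'll release and lift.

>>> step_arm(steps=[[-1, 0, 0, 0, 0, 0, 0], [-1, 0, 0, 0, 0, 0, 0], [-1, 0, 0, 0, 0, 0, 0], [-1, 0, 0, 0, 0, 0, 0], [-1, 0, 0, 0, 0, 0, 0]])

```text
time_s: 6.35
eef_pos: [0.4512, -0.2487, 0.0481]
tool_rot: [1.986, 2.356, 0.104]
contact_force: [-0.1, 0.7, 0.6]
opening: 0.0676
finger_force: 0.0
```

>>> step_arm(steps=[[-1, 0, 0, 0, 0, 0, 0], [-1, 0, 0, 0, 0, 0, 0], [-1, 0, 0, -0.02, 0, 0, 0], [-1, 0, 0, -0.06, 0, 0, 0], [-1, 0, 0, -0.1, 0, 0, 0]])

```text
time_s: 6.77
eef_pos: [0.4408, -0.2496, 0.1477]
tool_rot: [1.989, 2.358, 0.101]
contact_force: [1.2, 0.6, -0.3]
opening: 0.0878
finger_force: 0.0
```

```bash
python3 go.py .5785 .262 .15 -7.9; python3 go.py .50 0 .18 0
```

```text
shift [0.4811 0.2214 0.0166] turn [ 4.86 -0.75 17.6 ] pos [ 0.4408 -0.2496  0.1477] t 6.7667
shift [ 0.2361  0.1029 -0.0236] turn [ 4.89 -0.41  9.71] pos [ 0.4408 -0.2496  0.1477] t 6.7667
```

>>> step_arm(steps=[[-1, 0.036, 0.016, -0.005, 1, 0, 2], [-1, 0.072, 0.032, -0.01, 2, 0, 4], [-1, 0.108, 0.048, -0.015, 3, 0, 6], [-1, 0.144, 0.064, -0.02, 4, 0, 8], [-1, 0.18, 0.08, -0.02, 4.9, -0.4, 9.7]])

```text
time_s: 7.18
eef_pos: [0.4892, -0.0578, 0.1758]
tool_rot: [2.221, 2.216, 0.005]
contact_force: [0.9, -0.4, 0.1]
opening: 0.088
finger_force: 0.0
```

```bash
python3 go.py .5878 .2615 .13 -7.9
python3 - <<'E'
from h import *
d=grab("top","t3.png"); im=np.asarray(d["image"]); hsv=cv2.cvtColor(im,cv2.COLOR_BGR2HSV)
S,V=hsv[...,1].astype(int),hsv[...,2].astype(int)
prop=((S<60)&(V>135)).astype(np.uint8)*255
c,b=rect(d,prop,(290,195,392,290)); C=[onz(d,p,.0682) for p in b]; print(axis(C))
u=np.array([.986,.167]);w=np.array([-.167,.986])
q=np.mean(C,0)[:2]-[.5,-.225]; print("drainer",q@u,q@w)
E
```

```text
shift [0.3196 0.0977 0.0461] turn [0.3  0.01 7.78] pos [ 0.4892 -0.0578  0.1758] t 7.1833
(array([ 0.4462, -0.25  ,  0.0682]), array([0.1012, 0.0399]), 99.4)
drainer -0.05726689640019906 -0.015700756621857995
```

View pics/t3.png

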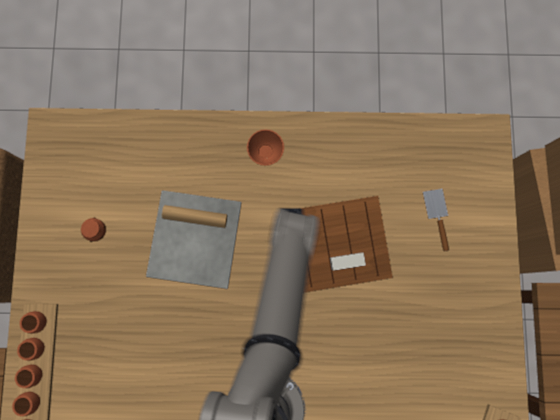

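The prop lies square across the board at drainer (-57,-16) mm, seen at pixel (348,262), and nothing else has moved. Next is the roller, gripped about 34 mm off its middle so that the finger clears the prop's end.

>>> step_arm(steps=[[-1, 0.037, 0.011, 0.0, 0, 0, 1.5], [-1, 0.074, 0.022, 0.0, 0, 0, 3], [-1, 0.11, 0.034, 0.0, 0, 0, 4.5], [-1, 0.147, 0.045, 0.0, 0, 0, 6], [-1, 0.184, 0.056, 0.01, 0.3, 0, 7.8]])

```text
time_s: 7.65
eef_pos: [0.5458, 0.1265, 0.166]
tool_rot: [2.368, 2.064, 0.003]
contact_force: [0.5, -0.2, 0.3]
opening: 0.0881
finger_force: 0.0
```

>>> step_arm(steps=[[-1, 0.03, 0.003, 0.005, 0, 0, 0], [-1, 0.06, 0.006, 0.01, 0, 0, 0], [-1, 0.09, 0.009, 0.02, 0, 0, 0], [-1, 0.11, 0.01, 0.03, 0, 0, 0], [-1, 0.12, 0.011, 0.035, 0, 0, 0]])

```text
time_s: 8.07
eef_pos: [0.5708, 0.2455, 0.1279]
tool_rot: [-2.361, -2.07, 0.003]
contact_force: [-0.4, -0.3, -0.2]
opening: 0.0879
finger_force: 0.0
```

```bash
python3 go.py .5878 .2615 .10 -7.9
```

```text
shift [0.0181 0.0148 0.0278] turn [-0.17  0.02  0.38] pos [0.5708 0.2455 0.1279] t 8.0667
```

>>> step_arm(steps=[[-1, 0.016, 0.014, 0.01, 0, 0, 0.4], [-1, 0.016, 0.014, 0.028, 0, 0, 0.4], [-1, 0.016, 0.014, 0.028, 0, 0, 0.4], [-1, 0.016, 0.014, 0.028, 0, 0, 0.4], [-1, 0.016, 0.014, 0.028, 0, 0, 0.4]])

```text
time_s: 8.48
eef_pos: [0.5878, 0.2545, 0.1022]
tool_rot: [-2.376, -2.055, 0.002]
contact_force: [0.5, -0.3, -0.4]
opening: 0.0876
finger_force: 0.0
```

```bash
python3 go.py .5878 .2615 .0285 -7.9
```

```text
shift [ 0.007  -0.0009  0.0737] turn [-0.07  0.05 -0.36] pos [0.5878 0.2545 0.1022] t 8.4833
```

>>> step_arm(steps=[[-1, 0.004, 0, 0.02, 0, 0, 0], [-1, 0.007, 0, 0.04, 0, 0, 0], [-1, 0.007, 0, 0.058, 0, 0, 0], [-1, 0.007, 0, 0.068, 0, 0, 0], [-1, 0.007, 0, 0.072, 0, 0, 0]])

```text
time_s: 8.9
eef_pos: [0.588, 0.262, 0.0289]
tool_rot: [-2.374, -2.056, 0.004]
contact_force: [0.4, 0.0, 0.5]
opening: 0.0879
finger_force: 0.0
```

>>> step_arm(steps=[[-1, 0, 0, 0, 0, 0, 0], [-1, 0, 0, 0, 0, 0, 0]])

```text
time_s: 9.07
eef_pos: [0.5892, 0.2627, 0.0306]
tool_rot: [-2.375, -2.057, -0.0]
contact_force: [0.4, 0.7, 0.2]
opening: 0.0874
finger_force: 0.0
```

```bash
python3 go.py .5878 .2615 .0285 -7.9
```

```text
shift [-0.0013 -0.0012  0.0021] turn [-0.01 -0.01 -0.31] pos [0.5892 0.2627 0.0306] t 9.0667
```

>>> step_arm(steps=[[-0.5, -0.001, -0.001, 0.003, 0, 0, 0], [0, -0.001, -0.001, 0.003, 0, 0, 0], [1, -0.001, -0.001, 0.003, 0, 0, 0], [1, -0.001, -0.001, 0.003, 0, 0, 0], [1, -0.001, -0.001, 0.003, 0, 0, 0]])

```text
time_s: 9.48
eef_pos: [0.5875, 0.2621, 0.0268]
tool_rot: [-2.374, -2.057, 0.001]
contact_force: [0.1, 0.2, -0.2]
opening: 0.0578
finger_force: 0.0
```

>>> step_arm(steps=[[1, 0, 0, 0, 0, 0, 0], [1, 0, 0, 0, 0, 0, 0], [1, 0, 0, 0, 0, 0, 0], [1, 0, 0, 0, 0, 0, 0], [1, 0, 0, 0, 0, 0, 0]])

```text
time_s: 9.9
eef_pos: [0.5876, 0.262, 0.0267]
tool_rot: [-2.374, -2.057, 0.001]
contact_force: [1.4, -0.2, 1.1]
opening: 0.0443
finger_force: 30.0
```

>>> step_arm(steps=[[1, 0, 0, -0.004, 0, 0, 0], [1, 0, 0, -0.01, 0, 0, 0], [1, 0, 0, -0.016, 0, 0, 0], [1, 0, 0, -0.022, 0, 0, 0], [1, 0, 0, -0.03, 0, 0, 0]])

```text
time_s: 10.32
eef_pos: [0.5872, 0.262, 0.057]
tool_rot: [-2.373, -2.057, 0.003]
contact_force: [-0.5, -0.5, -2.8]
opening: 0.044
finger_force: 30.0
```

```bash
python3 - <<'E'
from h import *
d=grab("top"); im=np.asarray(d["image"]); e=grab("side"); f=np.asarray(e["image"])
def crop(i,u,r=60): u=[int(x) for x in u]; return cv2.resize(i[max(0,u[1]-r):u[1]+r,max(0,u[0]-r):u[0]+r],(400,400))
cv2.imwrite("pics/c4.png",np.hstack([crop(im,proj(d,[.58,.22,.05])),crop(f,proj(e,[.58,.22,.06]))]))
E
```

```text
(no output)
```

View pics/c4.png

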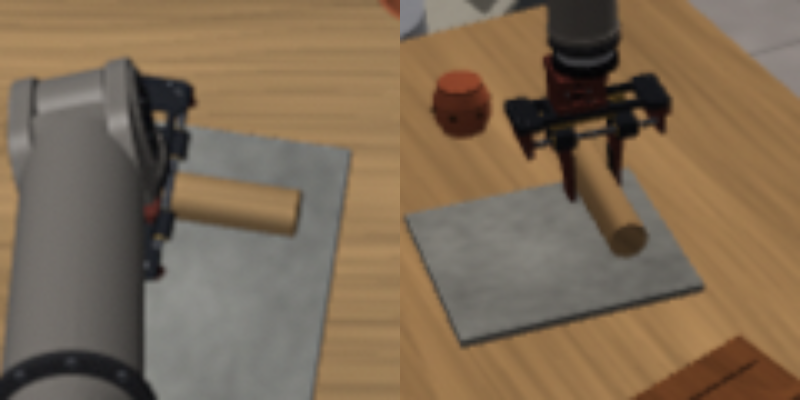

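The roller is gripped off-centre, clear of the bat and roughly level. I'll lift it and carry it over.

>>> step_arm(steps=[[1, 0, 0, -0.02, 0, 0, 0], [1, 0, 0, -0.045, 0, 0, 0], [1, 0, 0, -0.07, 0, 0, 0], [1, 0, 0, -0.09, 0, 0, 0], [1, 0, 0, -0.09, 0, 0, 0]])

```text
time_s: 10.83
eef_pos: [0.5901, 0.2628, 0.1509]
tool_rot: [2.374, 2.056, 0.009]
contact_force: [0.7, 0.1, -2.4]
opening: 0.044
finger_force: 30.0
```

```bash
python3 go.py .4815 -.1759 .13 9.6 5
```

```text
shift [-0.4498 -0.045   0.0189] turn [ -4.67   0.59 -17.8 ] pos [0.5901 0.2628 0.1509] t 10.8333
```

>>> step_arm(steps=[[1, -0.025, -0.002, 0, 0, 0, -1], [1, -0.055, -0.005, 0, 0, 0, -2], [1, -0.085, -0.008, 0, 0, 0, -3.5], [1, -0.115, -0.011, 0, 0, 0, -5], [1, -0.145, -0.014, 0, -1, 0, -6.5]])

```text
time_s: 11.25
eef_pos: [0.5524, 0.119, 0.1455]
tool_rot: [2.243, 2.182, 0.014]
contact_force: [0.9, -0.7, -2.3]
opening: 0.0448
finger_force: 30.0
```

>>> step_arm(steps=[[1, -0.03, 0, 0, 0, 0, -1.3], [1, -0.06, 0, 0, -0.5, 0, -2.6], [1, -0.09, 0, 0, -1, 0, -4], [1, -0.12, 0, 0, -1.5, 0, -5], [1, -0.15, 0, 0, -2, 0, -6]])

```text
time_s: 11.67
eef_pos: [0.5477, -0.0308, 0.1458]
tool_rot: [2.109, 2.277, 0.051]
contact_force: [0.6, 0.1, -2.5]
opening: 0.0446
finger_force: 30.0
```

```bash
python3 go.py .4815 -.1759 .12 9.6 5
```

```text
shift [-0.1395 -0.0783  0.0226] turn [-2.17  0.64 -5.18] pos [ 0.5477 -0.0308  0.1458] t 11.6667
```

>>> step_arm(steps=[[1, -0.03, -0.016, 0.005, -0.5, 0, -1.2], [1, -0.06, -0.032, 0.01, -1, 0.2, -2.4], [1, -0.09, -0.05, 0.015, -1.5, 0.4, -3.6], [1, -0.115, -0.066, 0.02, -2, 0.6, -4.6], [1, -0.135, -0.076, 0.022, -2.2, 0.6, -5.2]])

```text
time_s: 12.08
eef_pos: [0.4808, -0.1721, 0.12]
tool_rot: [1.994, 2.353, 0.101]
contact_force: [0.7, -0.3, -2.5]
opening: 0.0444
finger_force: 30.0
```

>>> step_arm(steps=[[1, 0, 0, 0, 0, 0, 0], [1, 0, 0, 0, 0, 0, 0]])

```text
time_s: 12.25
eef_pos: [0.4829, -0.171, 0.1208]
tool_rot: [1.995, 2.35, 0.102]
contact_force: [0.7, 0.1, -2.3]
opening: 0.0445
finger_force: 30.0
```

```bash
python3 go.py .4815 -.1759 .08 9.6 5; python3 - <<'E'
from h import *
d=grab("top"); im=np.asarray(d["image"]); e=grab("side"); f=np.asarray(e["image"])
def crop(i,u,r=60): u=[int(x) for x in u]; return cv2.resize(i[max(0,u[1]-r):u[1]+r,max(0,u[0]-r):u[0]+r],(400,400))
cv2.imwrite("pics/c5.png",np.hstack([crop(im,proj(d,[.48,-.22,.05]),70),crop(f,proj(e,[.48,-.22,.1]))]))
# expected near end centre in side view if level
for z in(.11,.125,.14): print(z,((proj(e,[.4815+.134*.167,-.1759-.134*.986,z])-proj(e,[.48,-.22,.1]).astype(int)+60)*400/120+[400,0]).round())
E
```

```text
shift [-0.0046 -0.0057  0.0404] turn [-0.01  0.04 -0.26] pos [ 0.4829 -0.171   0.1208] t 12.25
0.11 [673. 242.]
0.125 [673. 230.]
0.14 [674. 217.]
```

View pics/c5.png

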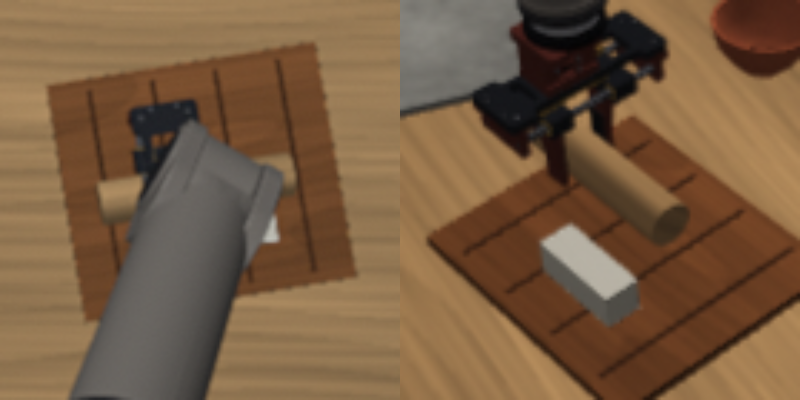

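The roller is level and parallel to the prop, with its near end at crop pixel (673,222) as predicted for level. The finger is clear past the prop's end. Lowering now.

>>> step_arm(steps=[[1, -0.002, -0.002, 0.012, 0, 0, 0], [1, -0.003, -0.004, 0.025, 0, 0, 0], [1, -0.003, -0.006, 0.038, 0, 0, 0], [1, -0.003, -0.006, 0.05, 0, 0, 0], [1, -0.003, -0.006, 0.06, 0, 0, 0]])

```text
time_s: 12.77
eef_pos: [0.4848, -0.1711, 0.0603]
tool_rot: [1.987, 2.357, 0.104]
contact_force: [-0.9, -0.1, -2.2]
opening: 0.044
finger_force: 30.0
```

>>> step_arm(steps=[[1, 0, 0, 0, 0, 0, 0], [1, 0, 0, 0, 0, 0, 0]])

```text
time_s: 12.93
eef_pos: [0.4843, -0.172, 0.0609]
tool_rot: [1.989, 2.356, 0.103]
contact_force: [-0.4, -0.0, -2.9]
opening: 0.0444
finger_force: 30.0
```

```bash
python3 go.py .4815 -.1759 .0487 9.6 5
```

```text
shift [-0.0034 -0.0045  0.0119] turn [0.04 0.   0.04] pos [ 0.4843 -0.172   0.0609] t 12.9333
```

>>> step_arm(steps=[[1, -0.001, -0.002, 0.004, 0, 0, 0], [1, -0.001, -0.004, 0.007, 0, 0, 0], [1, -0.001, -0.004, 0.0095, 0, 0, 0], [1, -0.001, -0.004, 0.0105, 0, 0, 0], [1, -0.001, -0.004, 0.0105, 0, 0, 0]])

```text
time_s: 13.35
eef_pos: [0.4812, -0.1744, 0.0504]
tool_rot: [1.991, 2.353, 0.104]
contact_force: [0.2, 0.1, -2.0]
opening: 0.0445
finger_force: 30.0
```

>>> step_arm(steps=[[1, 0, 0, 0.0005, 0, 0, 0], [1, 0, 0, 0.001, 0, 0, 0]])

```text
time_s: 13.52
eef_pos: [0.4816, -0.1744, 0.0497]
tool_rot: [1.99, 2.353, 0.104]
contact_force: [0.6, 0.5, -3.2]
opening: 0.0446
finger_force: 30.0
```

```bash
python3 go.py .4776 -.1766 .0483 9.6 5
```

```text
shift [-0.0015 -0.0044  0.001 ] turn [ 0.12  0.05 -0.05] pos [ 0.4816 -0.1744  0.0497] t 13.5167
```

Hanging about 1 mm above the board. Now easing down the slope until it meets the prop.

>>> step_arm(steps=[[1, 0, -0.001, 0, 0, 0, 0], [1, 0, -0.002, 0, 0, 0, 0], [1, 0, -0.003, 0, 0, 0, 0], [1, 0, -0.003, 0, 0, 0, 0]])

```text
time_s: 13.85
eef_pos: [0.4786, -0.1749, 0.0494]
tool_rot: [1.99, 2.353, 0.104]
contact_force: [0.9, 0.5, -2.2]
opening: 0.0441
finger_force: 30.0
```

>>> step_arm(steps=[[1, 0, -0.0005, 0, 0, 0, 0], [1, 0, -0.001, 0, 0, 0, 0], [1, 0, -0.001, 0, 0, 0, 0]])

```text
time_s: 14.1
eef_pos: [0.4776, -0.1751, 0.0493]
tool_rot: [1.99, 2.353, 0.104]
contact_force: [1.2, 0.8, -2.6]
opening: 0.0444
finger_force: 30.0
```

>>> step_arm(steps=[[1, 0, -0.0005, 0, 0, 0, 0], [1, 0, -0.001, 0, 0, 0, 0], [1, 0, -0.001, 0, 0, 0, 0]])

```text
time_s: 14.35
eef_pos: [0.4765, -0.1753, 0.0491]
tool_rot: [1.99, 2.353, 0.104]
contact_force: [1.5, -0.7, -2.4]
opening: 0.0447
finger_force: 30.0
```

>>> step_arm(steps=[[1, 0, -0.0005, 0, 0, 0, 0], [1, 0, -0.001, 0, 0, 0, 0], [1, 0, -0.001, 0, 0, 0, 0]])

```text
time_s: 14.6
eef_pos: [0.4754, -0.1754, 0.049]
tool_rot: [1.99, 2.353, 0.104]
contact_force: [2.0, 0.2, -1.5]
opening: 0.0444
finger_force: 30.0
```

>>> step_arm(steps=[[1, 0, 0, 0.0005, 0, 0, 0], [1, 0, 0, 0.001, 0, 0, 0], [1, 0, 0, 0.001, 0, 0, 0]])

```text
time_s: 14.85
eef_pos: [0.4755, -0.1754, 0.0479]
tool_rot: [1.99, 2.353, 0.104]
contact_force: [0.5, 0.2, -2.2]
opening: 0.0445
finger_force: 30.0
```

```bash
python3 - <<'E'
from h import *
d=grab("top"); im=np.asarray(d["image"]); e=grab("side"); f=np.asarray(e["image"])
def crop(i,u,r=60): u=[int(x) for x in u]; return cv2.resize(i[max(0,u[1]-r):u[1]+r,max(0,u[0]-r):u[0]+r],(400,400))
cv2.imwrite("pics/c6.png",np.hstack([crop(im,proj(d,[.46,-.24,.05]),50),crop(f,proj(e,[.46,-.24,.07]),40)]))
E
```

```text
(no output)
```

View pics/c6.png

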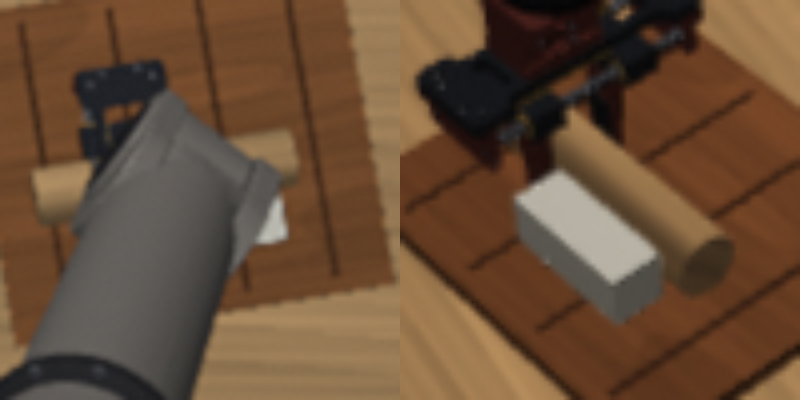

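The roller is close above the prop and parallel to it, and still carried. I'll lower further until the board bears.

>>> step_arm(steps=[[1, 0, 0, 0.0005, 0, 0, 0], [1, 0, 0, 0.001, 0, 0, 0], [1, 0, 0, 0.001, 0, 0, 0]])

```text
time_s: 15.2
eef_pos: [0.4755, -0.1753, 0.0477]
tool_rot: [1.991, 2.353, 0.105]
contact_force: [-3.2, 2.2, 10.8]
opening: 0.0443
finger_force: 30.0
```

>>> step_arm(steps=[[1, 0, 0, 0.0005, 0, 0, 0], [1, 0, 0, 0.001, 0, 0, 0], [1, 0, 0, 0.001, 0, 0, 0]])

```text
time_s: 15.45
eef_pos: [0.4755, -0.1754, 0.0476]
tool_rot: [1.991, 2.353, 0.106]
contact_force: [-8.1, 2.6, 24.1]
opening: 0.0445
finger_force: 30.0
```

>>> step_arm(steps=[[1, 0, 0, -0.0015, 0, 0, 0], [1, 0, 0, -0.0018, 0, 0, 0], [1, 0, 0, -0.0018, 0, 0, 0]])

```text
time_s: 15.7
eef_pos: [0.4755, -0.1754, 0.0478]
tool_rot: [1.99, 2.353, 0.104]
contact_force: [0.8, 0.6, -0.9]
opening: 0.0442
finger_force: 30.0
```

>>> step_arm(steps=[[1, 0, -0.0005, 0, 0, 0, 0], [1, 0, -0.001, 0, 0, 0, 0], [1, 0, -0.001, 0, 0, 0, 0]])

```text
time_s: 15.95
eef_pos: [0.4751, -0.1755, 0.0477]
tool_rot: [1.989, 2.353, 0.104]
contact_force: [2.7, 1.6, 0.6]
opening: 0.0445
finger_force: 30.0
```

Resistance from the prop confirmed. I'll open a little first, so the fingers still hem the roller in, and look.

>>> step_arm(steps=[[0.0, 0, 0, 0, 0, 0, 0], [-0.1, 0, 0, 0, 0, 0, 0], [-0.15, 0, 0, 0, 0, 0, 0], [-0.15, 0, 0, 0, 0, 0, 0], [-0.15, 0, 0, 0, 0, 0, 0]])

```text
time_s: 16.37
eef_pos: [0.4741, -0.1756, 0.0475]
tool_rot: [1.991, 2.353, 0.103]
contact_force: [0.8, -0.2, 0.5]
opening: 0.0502
finger_force: 0.0
```

>>> step_arm(steps=[[-0.2, 0, 0, 0, 0, 0, 0], [-0.25, 0, 0, 0, 0, 0, 0], [-0.25, 0, 0, 0, 0, 0, 0], [-0.25, 0, 0, 0, 0, 0, 0]])

```text
time_s: 16.7
eef_pos: [0.4746, -0.1755, 0.0477]
tool_rot: [1.99, 2.353, 0.104]
contact_force: [0.4, -0.3, 0.1]
opening: 0.0549
finger_force: 0.0
```

```bash
python3 - <<'E'
from h import *
e=grab("side"); f=np.asarray(e["image"])
u=proj(e,[.46,-.24,.07]).astype(int); cv2.imwrite("pics/c7.png",cv2.resize(f[u[1]-40:u[1]+40,u[0]-40:u[0]+40],(560,560),interpolation=cv2.INTER_CUBIC))
E
```

```text
(no output)
```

View pics/c7.png

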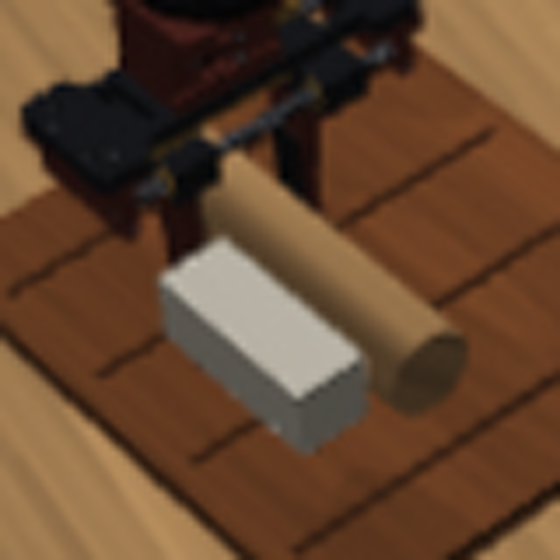

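The roller lies against the prop with its end at crop (430,370), and the finger forces are zero. I'll open fully and lift straight off.

>>> step_arm(steps=[[-0.5, 0, 0, 0, 0, 0, 0], [-0.7, 0, 0, 0, 0, 0, 0], [-0.7, 0, 0, 0, 0, 0, 0], [-0.7, 0, 0, 0, 0, 0, 0], [-0.7, 0, 0, 0, 0, 0, 0]])

```text
time_s: 17.17
eef_pos: [0.4746, -0.1755, 0.0477]
tool_rot: [1.99, 2.353, 0.104]
contact_force: [-0.2, -0.6, 0.1]
opening: 0.0746
finger_force: 0.0
```

>>> step_arm(steps=[[-0.7, 0, 0, -0.01, 0, 0, 0], [-0.7, 0, 0, -0.03, 0, 0, 0], [-0.7, 0, 0, -0.06, 0, 0, 0], [-0.7, 0, 0, -0.1, 0, 0, 0], [-0.7, 0, 0, -0.14, 0, 0, 0]])

```text
time_s: 17.58
eef_pos: [0.4611, -0.1776, 0.1886]
tool_rot: [1.992, 2.354, 0.102]
contact_force: [0.9, -0.2, 0.4]
opening: 0.0744
finger_force: 0.0
```

>>> step_arm(steps=[[-0.7, 0.04, 0, 0, 0, 0, 0], [-0.7, 0.08, 0, 0, 0, 0, 0], [-0.7, 0.12, 0, 0, 0, 0, 0], [-0.7, 0.16, 0, 0, 0, 0, 0], [-0.7, 0.2, 0, 0, 0, 0, 0]])

```text
time_s: 18.0
eef_pos: [0.4285, 0.0211, 0.188]
tool_rot: [1.991, 2.352, 0.106]
contact_force: [0.7, 0.1, -0.3]
opening: 0.0746
finger_force: 0.0
```

>>> step_arm(steps=[[-0.7, 0, 0, 0, 0, 0, 0], [-0.7, 0, 0, 0, 0, 0, 0], [-0.7, 0, 0, 0, 0, 0, 0], [-0.7, 0, 0, 0, 0, 0, 0], [-0.7, 0, 0, 0, 0, 0, 0]])

```text
time_s: 18.42
eef_pos: [0.4293, 0.0182, 0.1871]
tool_rot: [1.994, 2.35, 0.104]
contact_force: [-0.7, -0.5, 0.8]
opening: 0.0746
finger_force: 0.0
```

```bash
python3 - <<'E'
from h import *
d=grab("top"); im=np.asarray(d["image"]); e=grab("side"); f=np.asarray(e["image"])
def crop(i,u,r=60): u=[int(x) for x in u]; return cv2.resize(i[max(0,u[1]-r):u[1]+r,max(0,u[0]-r):u[0]+r],(400,400),interpolation=cv2.INTER_CUBIC)
cv2.imwrite("pics/c8.png",np.hstack([crop(im,proj(d,[.5,-.225,.04]),60),crop(f,proj(e,[.46,-.24,.07]),50)]))
hsv=cv2.cvtColor(im,cv2.COLOR_BGR2HSV);S,V=hsv[...,1].astype(int),hsv[...,2].astype(int)
u=np.array([.986,.167]);w=np.array([-.167,.986])
for n,m,z in(("prop",(S<60)&(V>135),.068),("rol",(V>118)&(S>60),.0563)):
    c,b=rect(d,m.astype(np.uint8)*255,(302,215,376,278)); C=np.array([onz(d,p,z) for p in b]); print(n,axis(C)); q=C.mean(0)[:2]-[.5,-.225]; print((q@u).round(4),(q@w).round(4))
E
```

```text
prop (array([ 0.4406, -0.2514,  0.068 ]), array([0.1009, 0.0386]), 100.1)
-0.0629 -0.0161
rol (array([ 0.4829, -0.2126,  0.0563]), array([0.204 , 0.0322]), 99.5)
-0.0148 0.015
```

View pics/c8.png

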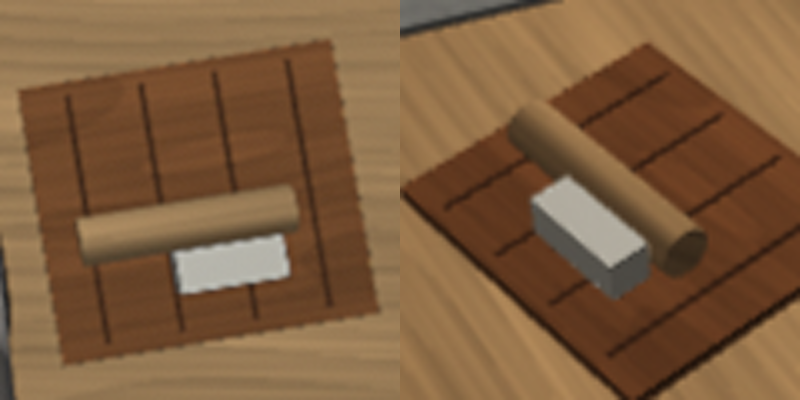

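The roller rests along the prop, square across the slope, both well on the board. One quick drift check before handing in.

>>> step_arm(steps=[[-0.7, 0, 0, 0, 0, 0, 0], [-0.7, 0, 0, 0, 0, 0, 0], [-0.7, 0, 0, 0, 0, 0, 0], [-0.7, 0, 0, 0, 0, 0, 0], [-0.7, 0, 0, 0, 0, 0, 0]])

```text
time_s: 18.93
eef_pos: [0.4292, 0.0197, 0.187]
tool_rot: [1.99, 2.353, 0.104]
contact_force: [-0.6, 0.3, 0.5]
opening: 0.0744
finger_force: 0.0
```

>>> step_arm(steps=[[-0.7, 0, 0, 0, 0, 0, 0], [-0.7, 0, 0, 0, 0, 0, 0], [-0.7, 0, 0, 0, 0, 0, 0], [-0.7, 0, 0, 0, 0, 0, 0], [-0.7, 0, 0, 0, 0, 0, 0]])

```text
time_s: 19.35
eef_pos: [0.4292, 0.0198, 0.187]
tool_rot: [1.99, 2.353, 0.104]
contact_force: [0.5, 0.3, 0.9]
opening: 0.0746
finger_force: 0.0
```

```bash
python3 - <<'E'
from h import *
d=grab("top"); im=np.asarray(d["image"])
hsv=cv2.cvtColor(im,cv2.COLOR_BGR2HSV);S,V=hsv[...,1].astype(int),hsv[...,2].astype(int)
ok=1
for n,m,z,ref in(("prop",(S<60)&(V>135),.068,[.4406,-.2514]),("rol",(V>118)&(S>60),.0563,[.4829,-.2126])):
    c,b=rect(d,m.astype(np.uint8)*255,(302,215,376,278)); C=np.array([onz(d,p,z) for p in b]); dr=np.linalg.norm(C.mean(0)[:2]-ref); print(n,dr.round(4)); ok&=dr<.001
if ok: print(arm.close_job())
E
```

```text
prop 0.0001
rol 0.0002
the job is handed in; nothing more can be done
None
```

The job is handed in at about 19 s: the prop lies flat across the lower half of the board, about 16 mm off the middle of its width, and the roller rests still against it; setting the roller down nudged the prop about 5 mm down the slope.

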